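# Clamp a wooden blank in the drilling fixture

### The arm

A 7-joint arm with a two-finger parallel gripper is mounted at the origin on the work surface. World frame = base frame: x ahead of the robot, y to its left, z up, the work surface at z = 0. Lengths are in m, angles in rad, forces in N, time in s.
With the tool pointing down it reaches from about 0.4 to 0.875 m from the base axis. Payload 19.3 kg.
Tool frame: the origin (TCP) lies where the fingers leave the gripper's body, on its centre line; the fingertips stand bot.tip_reach ahead of it and the grasp point (between the pads) lies 54 mm ahead of it (bot.tip_reach is the distance from the TCP to the fingertips, in m); z points along the fingers, y is the line along which they close (so a half turn about z gives the same grasp; the last joint's range is limited). The gripper opens to 85 mm and grips with 20 to 120 N. Pads are 22 mm wide; open, the fingers measure 114 mm over their backs; the gripper's body (76 mm by 85 mm) begins 54 mm behind the grasp point. The pads swing forward as they close: fully open they stand 13 mm farther back than shut.
Start: joints at [1.2, 0.521, -0.036, 1.599, 0.021, 1.021, -0.113], TCP at [0.185, -0.597, 0.304] pointing down, gripper open.
Joint ranges: [-2.91, 2.91], [-0.3, 2.13], [-1.5, 1.42], [0.17, 2.43], [-1.26, 4.41], [0.16, 1.93], [-2.52, 2.52]. Speed limits (rad/s): [1.89, 1.89, 2.39, 2.39, 3.01, 3.01, 3.01].

### API

Orientations are given as [roll, pitch, yaw] about the fixed x, y, z axes, in that order (R = Rz(yaw) Ry(pitch) Rx(roll)).
In Python, from workcell import bot gives the robot as it stands. The module is installed in compiled form; this text tells all that it offers.
- The arm moves only by the shell command python3 -m jog 'ROWS' [FORCE]. ROWS is JSON, a list that holds one entry, the list of rows, each a list of 7 numbers: the shift along the tool's x, y, z in mm, then the turn, a rotation vector about the tool's x, y, z in rad, then the opening, from 0 (shut) to 1 (fully open). In form: [[[tx, ty, tz, wx, wy, wz, fingers], ...]]. A call has 1 to 5 rows; each row shifts and turns the commanded pose from where the row before left it, along the tool's axes as they then stand; what a row does not reach is not made up. A row lasts 1/10 s, in which the tool goes at most 50 mm and 8.59 degrees, less where a joint would pass 70% of its speed; a pose out of reach is approached as far as the arm can. A call is refused whole if a number of a shift passes 50 or a number of a turn 0.15, either way. A call with a gripper value outside its range is refused whole. The fingers move at their own pace and stop on an object; FORCE is the grip in N (left out, the last holds). Time passes only in rows, so rows that do not move let the fingers close. It gives the time, the measured TCP pose, the force, the opening and the grip force at its end, in the units of the state.
- bot.observe(): the state, without advancing time (a new reading comes with each control period).
- bot.grab_frame(name): name is "scene" or "top" or "wrist"; returns a dict with "img" (480x640x3 uint8, red, green, blue), "intrinsics" (3x3 intrinsics, pixels), "R" (3x3) and "t" (3): a world point X has camera coordinates R X + t; the wrist camera has in their place "tool_from_camera" (4x4, takes a point from camera to tool coordinates, whose origin is the TCP and whose axes are the flange's). Camera axes: x right, y down, z forward; pixel columns grow to the right and rows downward; lengths in m; the calibration is good to about 2 mm. A picture is of the moment at which its call begins: read the wrist's pose just before it. There is no depth.
- bot.job_done(): hands the job in; it is judged then, once.
Trained networks look in a picture, given as the dict that the camera call returned (one of the last four; its "shot" number tells which), for a name from the list of things; names that differ only in an ending like _2 or _b are one class to them, and where a whole thing is asked for, a point or a joint stands for the part that bears it (a point fixed in the world has none). Each returns a list of dicts, best first, with "conf" (0 to 1); they miss things now and then, are a little off and sometimes report something else, mostly with a low value. They report only what shows in the picture. A call takes as long as a camera call. They do not tell look-alikes from the thing itself.
- bot.trace(query, picture): "region" (480x640 bool, what is visible of it).
- bot.spot_point(query, picture): "xyz" ([x, y, z] in m, in world coordinates, good to about 4 mm: a listed point, or the origin of a listed thing).
The state is a dict: "clock": time; "qpos": joint angles; "qd": joint speeds; "joint_efforts": joint torques, N m; "position": TCP position; "tool_rot": TCP orientation; "force": force on the tool from outside, world axes, zero at the start; "moment": the same for the moment, N m; "grip_width": finger opening in m; "finger_force": force on a finger pad.
Only numpy, scipy, OpenCV 4.12 (cv2) and the standard library are available. Lean on these libraries where they do the work, as an engineer would, in place of code of your own. Each camera call takes 0.05 s, during which the arm holds its last target. There are 200 camera calls.

### The job

Load the light wooden blank from the stock rack into the drilling fixture and lock it there. The rack only lets you hold it by its front and back while the fixture's cheeks need exactly those faces, so stand the blank upright on the bench, let go, take it again by its other two sides, and set it fully home on the floor of the nest between the cheeks. Then turn the collar by its orange post until the yellow pointer lines up with the red mark, so that the steel ear lies over the blank; let go, and leave the dark blank and the green jar lid where they are.

Things in the scene. Friction and masses are not known exactly. Their poses are not given: they have to be found in the camera images.
- blank: The light wooden blank to load (about 0.15 kg), red cross on top: upright block 44 mm (its x) by 62 mm (its y) by 90 mm high (z). Origin at the centre of its underside. It starts standing in one of the rack's two bays, on a floor 12 mm above the bench, free to be gripped across its 44 mm. It may go into the nest either way round (half a turn makes no difference).
- dark_blank: Bystander: a dark wooden blank of the same size and shape with a white cross on top, in the other bay of the rack. Leave alone.
- rack: Fixed white rack, 60 mm (x) by 170 mm (y), origin at the centre of its underside; floor 12 mm thick. Dividers 10 mm thick at y = -80, 0 and +80 mm rise to 108 mm and make two bays 70 mm wide, open in front (-x), at the back (+x) and above; blanks in it are gripped across x. Rack and fixture swap sides of the bench from start to start.
- fixture: Fixed grey drilling fixture, base plate 130 mm (x) by 205 mm (y) by 20 mm high, origin at the centre of its underside. On it stand the nest (at y = -45 mm) and a pillar with the lock collar (at y = +45 mm). The nest's two aluminium cheeks, 60 mm long in x and 6 mm thick, rise to 80 mm above the bench, then flare outward to 101 mm, where the mouth is about 59 mm wide.
- nest (a point): Centre of the nest's floor, 20 mm above the bench; axes as the fixture's. The pocket is 52 mm wide in y (between the cheeks) and 70 mm long in x (between end stops 12 mm high; open above these). The blank stands in it with its 44 mm along the nest's y and its 62 mm along x, held across the nest's x while it is set in. Seated, its top is 110 mm above the bench.
- collar_axis (a point): Point on the collar's vertical turning axis, at the collar's top, 125 mm above the bench; axes as the fixture's (they do not turn with the collar). The collar is black, 68 mm across, with a yellow pointer on top, 40 degrees clockwise of the post seen from above. Below it is a fixed white dial, 88 mm across, with the red locked mark on its rim, 50 degrees from the fixture's +x towards +y.
- post (a point): Centre of the top of the collar's upright orange grip post: round, 16 mm thick, 42 mm tall above its handle arm, top 167 mm above the bench, 72 mm from the collar's axis. Locked, it points along the fixture's +y from the axis; a quarter turn open, along -x. Opposite to it is the steel ear, 26 mm wide, reaching 110 mm from the axis, underside 114 mm above the bench.
- collar (a joint): Angle of the collar in rad, growing counterclockwise seen from above. 0 = locked (pointer at the red mark, ear over the nest). It starts open, at 1.3 to 1.75. Stops at -0.5 and 2.1, so there is no stop at the mark. It turns stiffly (0.2 N m, some 3 N at the post) and stays where it is left.
- jar_lid: Bystander: a green jar lid, 72 mm across, 14 mm high, open side up. Leave alone.
Not all that is in view belongs to the job. Leave any blue or pink look-alike of the blank alone.

How it is judged:
On the way, in this order (a step that is already met when the one before it is completed fails the run):
1. the light blank stands upright on the bench itself (not in the rack or the fixture), let go (height (world z) of blank below 0.005 m and angle between blank's own z axis and vertical below 0.08 rad and contact force between blank and the fingers below 0.1 N and linear speed of blank below 0.02 m/s), for 0.2 s.
2. the light blank is home on the nest's floor between the cheeks and let go, the collar still open (z of blank in the frame of nest below 0.004 m and distance between blank and nest below 0.009 m and angle between blank's own z axis and vertical below 0.06 rad and angle between the x axis of blank and the y axis of nest, either way round below 0.2 rad and contact force between blank and the fingers below 0.1 N and value of joint collar above 0.7 rad), for 0.2 s.
At the end, for the whole second after the job is handed in: The collar stands at its locked mark (within 0.09 rad, about 5 degrees) with the light blank upright (within 0.06 rad) and at rest in the nest, its underside within 4 mm of the nest's floor and its origin within 9 mm of the nest's centre, its 44 mm direction across the cheeks (within 0.2 rad) (value of joint collar between -0.09 and 0.09 rad and z of blank in the frame of nest below 0.004 m and distance between blank and nest below 0.009 m and angle between blank's own z axis and vertical below 0.06 rad and angle between the x axis of blank and the y axis of nest, either way round below 0.2 rad and linear speed of blank below 0.02 m/s); the robot touches nothing.
It fails at once if the dark blank moved by more than 30 mm (distance of dark_blank from where it was at the start of the episode above 0.03 m).
It fails at once if the jar lid moved by more than 30 mm (distance of jar_lid from where it was at the start of the episode above 0.03 m).
It also fails if it takes over 72 s, if anything falls off the work surface, if the arm or the gripper's body presses on something with over 40 N, if the wrist force passes 120 N, or if a joint passes its speed limit or range.

## Working session

There is one attempt and no reset: what is moved stays moved. The work goes in short steps, Python scripts to look and compute and a shell command to move; the robot and the scene stay as the last step left them, time stands still between calls to the robot, and variables do not carry over. Pictures are saved under pics/ and viewed, at most 10 in all, crops included, and the job is handed in when it is done.

```bash
mkdir -p pics && cat > h.py <<'E'
import numpy as np, cv2
from workcell import bot
from scipy.spatial.transform import Rotation as Ro
def save(n,p,crop=None,s=1):
    im=p["img"][:,:,::-1]
    if crop: a,b,c,d=crop; im=im[b:d,a:c]
    cv2.imwrite(f"pics/{n}.png",cv2.resize(im,None,fx=s,fy=s,interpolation=cv2.INTER_CUBIC))
def ray(p,u,v,z):
    K=np.array(p["intrinsics"]);R=np.array(p["R"]);t=np.array(p["t"])
    c=-R.T@t; d=R.T@np.linalg.inv(K)@[u,v,1]
    return c+d*(z-c[2])/d[2]
def proj(p,X):
    K=np.array(p["intrinsics"]);q=K@(np.array(p["R"])@np.array(X)+np.array(p["t"]));return q[:2]/q[2]
E
python3 - <<'E'
from h import *
s=bot.observe();print(s["position"],s["tool_rot"],s["grip_width"],bot.tip_reach,s["clock"])
top=bot.grab_frame("top");save("top",top)
sc=bot.grab_frame("scene");save("scene",sc)
for n in ["blank","dark_blank","rack","fixture","nest","collar_axis","post","jar_lid"]:
  for l,p in(("top",top),("scene",sc)):
    for r in bot.spot_point(n,p)[:3]:
      x=np.array(r["xyz"]);print(n,l,x.round(3),round(r["conf"],2),proj(p,x).round(0))
E
```

```text
[ 0.18509553 -0.59670569  0.30332556] [-3.14045500e+00  4.70731307e-05  3.00764790e-01] 0.08558834588169047 0.0726 0.0
blank top [ 0.426 -0.246  0.006] 0.6 [426. 311.]
blank top [ 0.508 -0.382 -0.003] 0.6 [483. 276.]
blank top [ 0.549 -0.264  0.009] 0.58 [433. 257.]
blank scene [ 0.429 -0.249  0.006] 0.91 [211. 255.]
blank scene [ 0.512 -0.389 -0.001] 0.73 [157. 297.]
blank scene [ 0.551 -0.257  0.013] 0.65 [214. 293.]
dark_blank top [ 0.568 -0.176  0.008] 0.75 [394. 248.]
dark_blank scene [ 0.563 -0.18   0.016] 0.78 [248. 288.]
rack top [ 0.556 -0.22   0.001] 0.59 [413. 254.]
rack top [ 0.566 -0.179  0.011] 0.19 [396. 249.]
rack scene [ 0.555 -0.217 -0.   ] 0.93 [233. 293.]
fixture top [0.562 0.202 0.001] 0.6 [230. 248.]
fixture scene [ 0.567  0.2   -0.   ] 0.92 [399. 255.]
nest top [0.558 0.158 0.023] 0.72 [248. 248.]
nest scene [0.551 0.157 0.02 ] 0.94 [381. 250.]
collar_axis top [0.576 0.245 0.126] 0.82 [199. 230.]
collar_axis scene [0.578 0.246 0.127] 0.79 [425. 220.]
post top [0.508 0.247 0.168] 0.74 [191. 259.]
post scene [0.502 0.249 0.17 ] 0.94 [415. 184.]
post scene [0.575 0.247 0.13 ] 0.31 [425. 218.]
jar_lid top [ 0.654 -0.001 -0.001] 0.74 [319. 211.]
jar_lid scene [ 0.655  0.006 -0.002] 0.72 [336. 304.]
```

View pics/top.png

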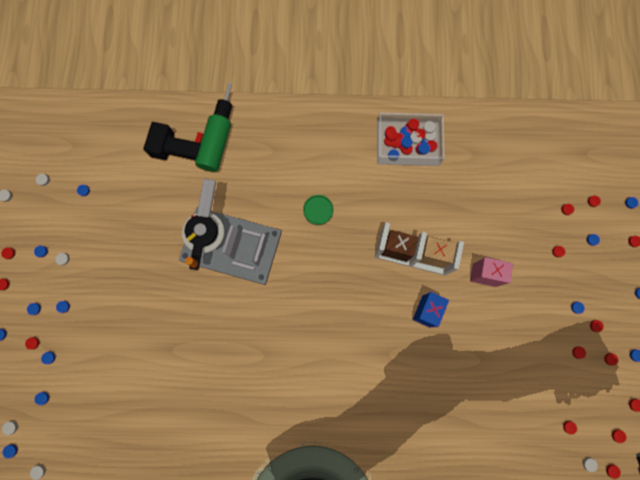

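View pics/scene.png

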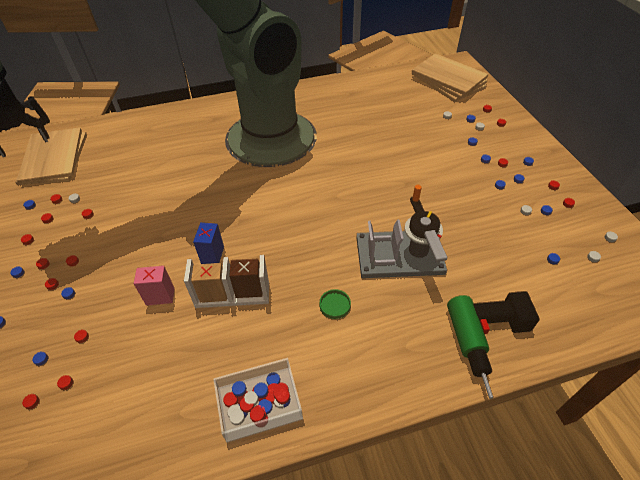

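Candidates in the top picture are the blue block (432,310), the pink block (492,270), the dark block (403,243) and the light wood block with a red cross (440,250). Only the last is light wood and stands in a rack bay, so it fits. I'll confirm it in one crop and start the approach.

```bash
python3 - <<'E'
from h import *
top=bot.grab_frame("top");save("crop",top,(170,170,530,340),2.2)
E
python3 -m jog '[[[40,-19,0,0,0,0,1],[45,-21.5,0,0,0,0,1],[45,-21.5,0,0,0,0,1],[45,-21.5,0,0,0,0,1],[45,-21.5,0,0,0,0,1]]]' >/dev/null
python3 -m jog '[[[45,-21.5,0,0,0,0,1],[45,-21.5,0,0,0,0,1],[45,-21.5,0,0,0,0,1],[45,-21.5,0,0,0,0,1],[45,-21.5,0,0,0,0,1]]]'>/dev/null
python3 -m jog '[[[0,0,0,0,0,-0.134,1],[0,0,0,0,0,-0.134,1],[0,0,0,0,0,-0.134,1],[0,0,0,0,0,-0.134,1],[0,0,0,0,0,-0.134,1]]]'>/dev/null
python3 -m jog '[[[0,0,0,0,0,-0.134,1],[0,0,0,0,0,-0.134,1],[0,0,0,0,0,-0.134,1],[0,0,0,0,0,0,1],[0,0,0,0,0,0,1]]]'
python3 - <<'E'
from h import *
s=bot.observe();p=bot.grab_frame("wrist");save("w1",p)
print(s["position"],s["tool_rot"],s["qpos"]);print(np.array(p["tool_from_camera"]).round(3),p["intrinsics"])
E
```

```text
clock: 2.95
position: [0.5472, -0.2623, 0.3039]
tool_rot: [-3.142, -0.0, 1.368]
force: [0.6, 0.2, 0.6]
grip_width: 0.0854
finger_force: 0.0
[ 0.5471555  -0.26231963  0.30385168] [-3.14156985e+00 -1.39260812e-04  1.36835823e+00] [ 0.61734625  0.51497605 -0.38874473  1.63601789  0.21883243  1.03386214
 -0.04079051]
[[-0.    -0.949 -0.315  0.08 ]
 [ 1.    -0.    -0.    -0.001]
 [ 0.    -0.315  0.949 -0.07 ]
 [ 0.     0.     0.     1.   ]] [[419.64682422   0.         318.16492781]
 [  0.         419.64682422 235.19936108]
 [  0.           0.           1.        ]]
```

View pics/crop.png

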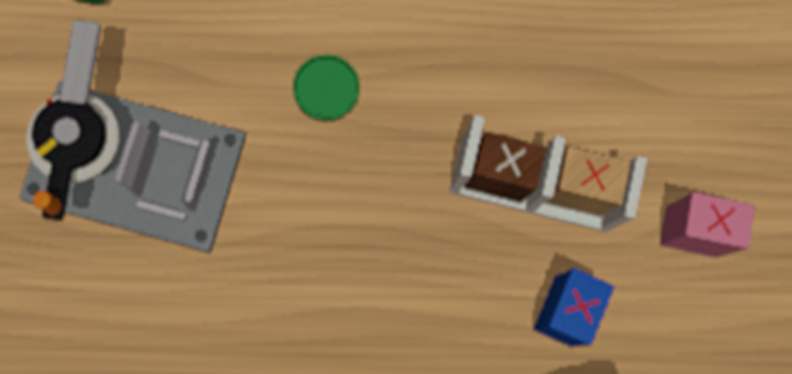

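View pics/w1.png

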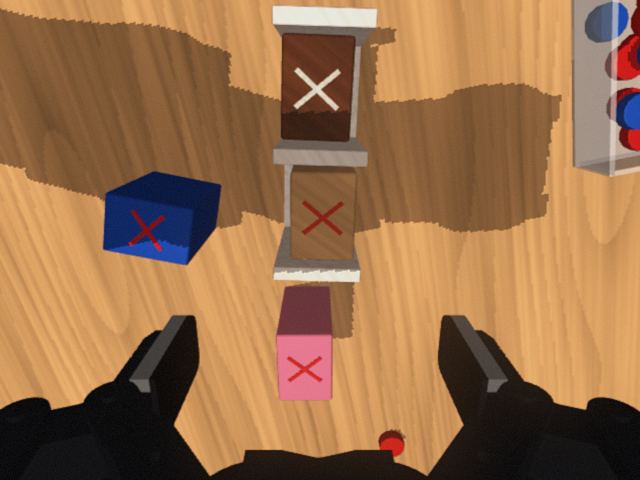

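The crop confirms the target: the light wood block with a red cross in the right-hand bay, crop (594,175). In the wrist view it is at (323,217), with the dark blank at (318,88), the blue at (147,230) and the pink at (305,368). Next I'll measure it.

```bash
cat >> h.py <<'E'
def wcam(s,p):
    "give the wrist picture R,t like the fixed cameras"
    T=np.eye(4);T[:3,:3]=Ro.from_euler("xyz",s["tool_rot"]).as_matrix();T[:3,3]=s["position"]
    M=np.linalg.inv(T@np.array(p["tool_from_camera"]));q=dict(p);q["R"]=M[:3,:3];q["t"]=M[:3,3];return q
def plane(p,uv,z): return np.array([ray(p,u,v,z)[:2] for u,v in uv])
def rect(mask,p,z):
    "minimum rectangle of a mask mapped to height z: centre, sizes, angles of both sides (deg)"
    ys,xs=np.nonzero(mask);P=plane(p,np.c_[xs,ys],z)
    (c,sz,a)=cv2.minAreaRect((P*1000).astype(np.float32));return np.round(c,1),np.round(sz,1),round(a,2)
E
python3 - <<'E'
from h import *
s=bot.observe();p=wcam(s,bot.grab_frame("wrist"))
for r in bot.spot_point("blank",p): print("spot",np.array(r["xyz"]).round(3),r["conf"])
for n in("blank","dark_blank"):
  for r in bot.trace(n,p):
    m=r["region"];ys,xs=np.nonzero(m);print(n,round(r["conf"],2),len(xs),xs.mean().round(),ys.mean().round(),rect(m,p,.102))
for r in bot.spot_point("rack",p): print("rack",np.array(r["xyz"]).round(3),r["conf"])
im=p["img"].astype(int)
red=(im[:,:,0]>90)&(im[:,:,1]<60)&(im[:,:,2]<60)
red[:165]=0;red[265:]=0;red[:,:292]=0;red[:,358:]=0
ys,xs=np.nonzero(red);print(len(xs),xs.mean(),ys.mean(),rect(red,p,.102),ray(p,xs.mean(),ys.mean(),.102))
# divider edges: top at z=.108, far-left/right corner pixels
print(plane(p,[(274,8),(377,10),(274,150),(366,152),(274,272),(359,272)],.108).round(4))
E
```

```text
spot [ 0.548 -0.259  0.01 ] 0.91
spot [ 0.426 -0.248 -0.003] 0.89
spot [ 0.513 -0.379  0.001] 0.82
blank 0.92 8455 161.0 217.0 (array([ 441.8, -238.3]), array([61.9, 75. ]), 66.57)
blank 0.65 6026 305.0 345.0 (array([ 516.3, -355.6]), array([97.6, 42.7]), 78.72)
blank 0.57 6123 323.0 212.0 (array([ 549.9, -257.8]), array([66.6, 44.3]), 77.2)
dark_blank 0.74 7568 317.0 87.0 (array([ 561.7, -179.3]), array([61.7, 44.1]), 75.85)
rack [ 0.557 -0.223  0.002] 0.83
402 322.17164179104475 217.36567164179104 (array([ 548.9, -260.3]), array([23.1, 26. ]), 77.76) [ 0.54889567 -0.25988735  0.102     ]
[[ 0.5468 -0.1319]
 [ 0.6039 -0.1446]
 [ 0.5283 -0.2092]
 [ 0.5846 -0.222 ]
 [ 0.5089 -0.2899]
 [ 0.5663 -0.3016]]
```

```bash
python3 -m jog '[[[3.5,1,0,0,0,0.027,1],[0,0,45,0,0,0,1],[0,0,45,0,0,0,1],[0,0,45,0,0,0,1],[0,0,25,0,0,0,1]]]'
python3 -m jog '[[[0,0,16,0,0,0,1],[0,0,0,0,0,0,1],[0,0,0,0,0,0,0],[0,0,0,0,0,0,0],[0,0,0,0,0,0,0]]]' 50
python3 -m jog '[[[0,0,0,0,0,0,0],[0,0,0,0,0,0,0],[0,0,0,0,0,0,0],[0,0,0,0,0,0,0],[0,0,0,0,0,0,0]]]'
```

```text
clock: 3.75
position: [0.5478, -0.2584, 0.1406]
tool_rot: [-3.138, -0.001, 1.345]
force: [0.2, 0.1, -0.1]
grip_width: 0.0853
finger_force: 0.0
clock: 4.25
position: [0.5494, -0.2592, 0.1293]
tool_rot: [3.14, 0.0, 1.346]
force: [-0.1, -0.1, 1.7]
grip_width: 0.0441
finger_force: 6.5
clock: 4.75
position: [0.5495, -0.2592, 0.1293]
tool_rot: [3.14, 0.0, 1.346]
force: [-0.1, 0.8, 9.2]
grip_width: 0.0434
finger_force: 49.8
```

```bash
python3 -m jog '[[[0,0,-20,0,0,0,0],[0,0,-40,0,0,0,0],[0,0,-45,0,0,0,0],[0,0,-45,0,0,0,0],[0,0,0,0,0,0,0]]]'
python3 -m jog '[[[30,-14,0,0,0,0,0],[44,-21,0,0,0,0,0],[46,-22,0,0,0,0,0],[46,-22,0,0,0,0,0],[46,-21,0,0,0,0,0]]]'>/dev/null
python3 -m jog '[[[0,0,0,0,0,0,0],[0,0,40,0,0,0,0],[0,0,45,0,0,0,0],[0,0,45,0,0,0,0],[0,0,20,0,0,0,0]]]'
python3 -m jog '[[[0,0,4,0,0,0,0],[0,0,2,0,0,0,0],[0,0,2,0,0,0,0],[0,0,0,0,0,0,0],[0,0,0,0,0,0,0]]]'
```

```text
clock: 5.25
position: [0.5507, -0.2595, 0.2845]
tool_rot: [3.132, 0.002, 1.345]
force: [0.3, -0.4, -2.4]
grip_width: 0.0436
finger_force: 51.5
clock: 6.25
position: [0.4979, -0.0325, 0.1249]
tool_rot: [-3.138, 0.0, 1.346]
force: [0.6, 0.0, -0.3]
grip_width: 0.0436
finger_force: 51.4
clock: 6.75
position: [0.4997, -0.0326, 0.1208]
tool_rot: [3.14, -0.0, 1.345]
force: [0.1, -0.1, -0.6]
grip_width: 0.0433
finger_force: 51.4
```

```bash
python3 -m jog '[[[0,0,1.5,0,0,0,0],[0,0,1,0,0,0,0],[0,0,0,0,0,0,0],[0,0,0,0,0,0,0]]]'
python3 -m jog '[[[0,0,1,0,0,0,0],[0,0,0.5,0,0,0,0],[0,0,0,0,0,0,0],[0,0,0,0,0,0,0]]]'
```

```text
clock: 7.15
position: [0.4993, -0.0324, 0.1174]
tool_rot: [-3.142, -0.0, 1.346]
force: [-0.9, -0.1, -0.6]
grip_width: 0.0433
finger_force: 51.5
clock: 7.55
position: [0.4996, -0.0325, 0.1169]
tool_rot: [3.14, 0.0, 1.346]
force: [-4.7, -0.4, 27.5]
grip_width: 0.0438
finger_force: 54.5
```

```bash
python3 -m jog '[[[0,0,-1,0,0,0,0],[0,0,0,0,0,0,0.7],[0,0,0,0,0,0,1],[0,0,0,0,0,0,1],[0,0,0,0,0,0,1]]]'
python3 -m jog '[[[0,0,0,0,0,0,1],[0,0,0,0,0,0,1],[0,0,-10,0,0,0,1],[0,0,-40,0,0,0,1],[0,0,-45,0,0,0,1]]]'
python3 -m jog '[[[0,0,-45,0,0,0,1],[0,0,-45,0,0,0,1],[0,0,0,0,0,-0.1428,1],[0,0,0,0,0,-0.1428,1],[0,0,0,0,0,-0.1428,1]]]'>/dev/null
python3 -m jog '[[[0,0,0,0,0,-0.1428,1],[0,0,0,0,0,-0.1428,1],[0,0,0,0,0,-0.1428,1],[0,0,0,0,0,-0.1428,1],[0,0,0,0,0,-0.1428,1]]]'>/dev/null
python3 -m jog '[[[0,0,0,0,0,-0.1428,1],[0,0,0,0,0,-0.1428,1],[0,0,0,0,0,-0.1428,1],[0,0,0,0,0,0,1],[0,0,0,0,0,0,1]]]'
python3 - <<'E'
from h import *
s=bot.observe();p=wcam(s,bot.grab_frame("wrist"));save("w2",p)
for r in bot.spot_point("blank",p): print("spot",np.array(r["xyz"]).round(3),r["conf"])
for r in bot.trace("blank",p):
    m=r["region"];ys,xs=np.nonzero(m);print(round(r["conf"],2),len(xs),xs.mean().round(),ys.mean().round(),rect(m,p,.09))
print(proj(p,[.4996,-.0325,.09]))
E
```

```text
clock: 8.05
position: [0.4992, -0.0324, 0.1168]
tool_rot: [-3.141, -0.0, 1.346]
force: [-0.1, 0.5, 0.1]
grip_width: 0.0851
finger_force: 0.0
clock: 8.55
position: [0.4985, -0.0322, 0.2129]
tool_rot: [-3.139, 0.0, 1.346]
force: [-0.0, 0.1, 1.0]
grip_width: 0.0851
finger_force: 0.0
clock: 10.05
position: [0.4992, -0.0326, 0.3023]
tool_rot: [-3.142, 0.0, 2.912]
force: [-0.6, 0.2, -0.2]
grip_width: 0.0855
finger_force: 0.0
spot [ 0.424 -0.248 -0.003] 0.77
spot [ 0.493 -0.033  0.002] 0.75
0.83 6835 318.0 208.0 (array([491. , -31.2]), array([61.7, 57.4]), 77.12)
0.73 8190 41.0 176.0 (array([ 431.9, -209.2]), array([59.2, 80.5]), 63.41)
[319.41238564 220.29241242]
```

View pics/w2.png

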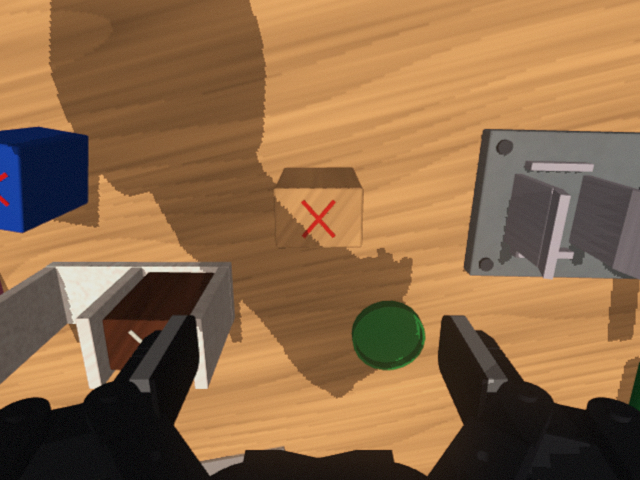

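The light blank stands upright on the bench, with its cross at (319,219) against a predicted (319,220). Before regrasping it I'll take a close wrist view of the nest.

```bash
python3 -m jog '[[[-2,39.5,0,0,0,0,1],[-2,39.5,0,0,0,0,1],[-2,39.5,0,0,0,0,1],[-2,39.5,0,0,0,0,1],[-2,39.5,0,0,0,0,1]]]'>/dev/null
python3 -m jog '[[[0,0,0,0,0,0,1],[0,0,0,0,0,0,1],[0,0,0,0,0,0,1]]]'
python3 - <<'E'
from h import *
s=bot.observe();p=wcam(s,bot.grab_frame("wrist"));save("w3",p)
np.savez("w3.npz",R=p["R"],t=p["t"],intrinsics=p["intrinsics"])
for n in("nest","collar_axis","post","fixture"):
  for r in bot.spot_point(n,p): print(n,np.array(r["xyz"]).round(4),round(r["conf"],2),proj(p,r["xyz"]).round())
E
```

```text
clock: 11.0
position: [0.553, 0.1571, 0.3018]
tool_rot: [-3.141, -0.0, 2.915]
force: [0.3, -0.3, -0.3]
grip_width: 0.0853
finger_force: 0.0
nest [0.5564 0.1566 0.0195] 0.95 [319. 201.]
nest [0.5776 0.2433 0.1258] 0.41 [463. 243.]
collar_axis [0.5756 0.2432 0.1258] 0.7 [463. 240.]
post [0.5049 0.2491 0.165 ] 0.83 [484. 129.]
fixture [ 0.5698  0.2005 -0.0035] 0.75 [369. 198.]
fixture [ 0.4951 -0.0342  0.0012] 0.53 [ 95. 178.]
```

View pics/w3.png

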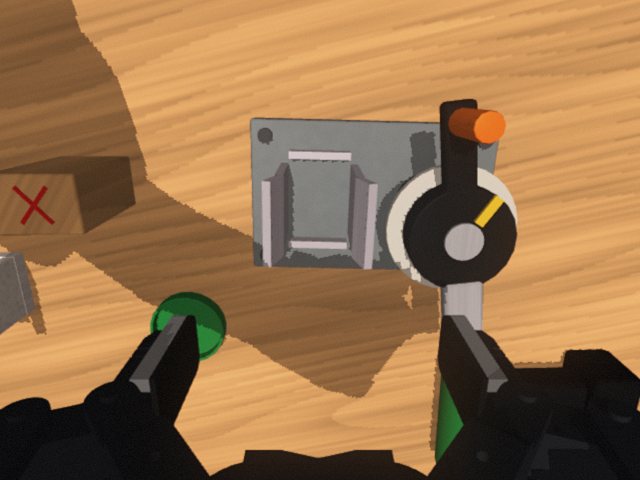

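The picture shows the nest pocket centred at about (320,200), with end stops at v≈155 and v≈245. The pointer is at (488,211) and the post top at (489,127). The plate's left edge is at u≈252 and it runs from v=118 to v=267. I'll fit the fixture pose to its edges.

```bash
python3 - <<'E'
from h import *
p=dict(np.load("w3.npz"));im=cv2.imread("pics/w3.png");g=cv2.cvtColor(im,cv2.COLOR_BGR2GRAY).astype(float);sat=cv2.cvtColor(im,cv2.COLOR_BGR2HSV)[:,:,1].astype(float)
def edge(prof,a):  # strongest step, subpixel
    d=np.abs(np.diff(prof));i=int(d.argmax());w=d[max(i-1,0):i+2];return a+np.dot(np.arange(max(i-1,0),max(i-1,0)+len(w)),w)/w.sum()+.5
def hl(img,us,a,b): return [(u,edge(img[a:b,u],a)) for u in us]
def vl(img,vs,a,b): return [(edge(img[v,a:b],a),v) for v in vs]
def line(pts,z):
    P=plane(p,pts,z).astype(np.float32);vx,vy,x,y=cv2.fitLine(P,cv2.DIST_HUBER,0,.01,.01).ravel();return np.array([x,y]),np.array([vx,vy])
E={"plate-x":(line(hl(sat,range(262,400,6),105,130),.02)),
"plate+x":(line(hl(sat,range(275,360,5),258,280),.02)),
"plate-y":(line(vl(sat,range(130,225,5),240,262),.02)),
"stop- up":line(hl(g,range(293,350,4),143,154),.032),"stop- low":line(hl(g,range(295,348,4),156,164),.032),
"stop+ up":line(hl(g,range(295,345,4),236,244),.032),"stop+ low":line(hl(g,range(295,345,4),244,254),.032),
"chL out":line(vl(g,range(190,260,5),256,266),.101),"chL in":line(vl(g,range(190,260,5),267,277),.101),
"chR in":line(vl(g,range(200,258,5),360,371),.101),"chR out":line(vl(g,range(190,258,5),370,382),.101)}
yaw=-0.24
for k,(c,d) in E.items():
    a=np.arctan2(d[1],d[0]);a=(a+np.pi/4)%(np.pi/2)-np.pi/4
    Rm=np.array([[np.cos(yaw),np.sin(yaw)],[-np.sin(yaw),np.cos(yaw)]])
    # offset along fixture axes from guess nest
    print(k,"ang",a.round(3),"off",(Rm@(c-np.array([.556,.157]))*1000).round(1))
E
```

```text
plate-x ang -0.251 off [-67.4   8.6]
plate+x ang -0.251 off [ 61.7 -10.3]
plate-y ang -0.251 off [-16.2 -58.2]
stop- up ang -0.25 off [-43.1  -2.9]
stop- low ang -0.25 off [-37.1   0.4]
stop+ up ang -0.252 off [32.9 -1.7]
stop+ low ang -0.251 off [39.1 -1.6]
chL out ang -0.253 off [ -2.6 -39.5]
chL in ang -0.255 off [ -3.4 -33.8]
chR in ang -0.253 off [-1.4 31. ]
chR out ang -0.251 off [-4.3 36.9]
```

```bash
python3 -m jog '[[[2,-39.5,0,0,0,0,1],[2,-39.5,0,0,0,0,1],[2,-39.5,0,0,0,0,1],[2,-39.5,0,0,0,0,1],[2,-39.5,0,0,0,0,1]]]'>/dev/null
python3 -m jog '[[[0,0,0,0,0,0,1],[0,0,0,0,0,0,1],[0,0,45,0,0,0,1],[0,0,45,0,0,0,1]]]'
python3 -m jog '[[[0,0,45,0,0,0,1],[0,0,40,0,0,0,1],[0,0,9,0,0,0,1],[0,0,0,0,0,0,1],[0,0,0,0,0,0,1]]]'
python3 -m jog '[[[0,0,0,0,0,0,0],[0,0,0,0,0,0,0],[0,0,0,0,0,0,0],[0,0,0,0,0,0,0],[0,0,0,0,0,0,0]]]' 50
python3 -m jog '[[[0,0,0,0,0,0,0],[0,0,-20,0,0,0,0],[0,0,-40,0,0,0,0],[0,0,-50,0,0,0,0],[0,0,-50,0,0,0,0]]]'
```

```text
clock: 12.15
position: [0.5, -0.0317, 0.2116]
tool_rot: [3.141, 0.003, 2.917]
force: [1.6, -0.7, -0.9]
grip_width: 0.0853
finger_force: 0.0
clock: 12.65
position: [0.5001, -0.0319, 0.1195]
tool_rot: [3.141, 0.002, 2.917]
force: [0.1, 0.2, 0.4]
grip_width: 0.0855
finger_force: 0.0
clock: 13.15
position: [0.5, -0.0326, 0.1195]
tool_rot: [-3.142, 0.002, 2.916]
force: [-2.4, -1.3, 14.5]
grip_width: 0.0617
finger_force: 51.1
clock: 13.65
position: [0.4987, -0.0323, 0.2804]
tool_rot: [3.141, -0.0, 2.917]
force: [1.1, -1.2, -1.5]
grip_width: 0.0613
finger_force: 55.4
```

```bash
python3 -m jog '[[[0,0,0,0,0,0.145,0],[0,0,0,0,0,0.145,0],[0,0,0,0,0,0.145,0],[0,0,0,0,0,0.145,0],[0,0,0,0,0,0.145,0]]]'>/dev/null
python3 -m jog '[[[0,0,0,0,0,0.145,0],[0,0,0,0,0,0.145,0],[0,0,0,0,0,0.145,0],[0,0,0,0,0,0.145,0],[0,0,0,0,0,0.145,0]]]'>/dev/null
python3 -m jog '[[[0,0,0,0,0,0.146,0],[30,1,0,0,0,0,0],[42,1,0,0,0,0,0],[45,2,0,0,0,0,0],[42,1,0,0,0,0,0]]]'>/dev/null
python3 -m jog '[[[37.5,1.2,0,0,0,0,0],[0,0,0,0,0,0,0],[0,0,0,0,0,0,0],[0,0,0,0,0,0,0],[0,0,0,0,0,0,0]]]'
```

```text
clock: 15.65
position: [0.5539, 0.1552, 0.2783]
tool_rot: [3.141, 0.0, 1.319]
force: [0.5, 0.5, -1.5]
grip_width: 0.0614
finger_force: 55.6
```

```bash
python3 -m jog '[[[1,0,10,0,0,0,0],[0,0,30,0,0,0,0],[0,0,20,0,0,0,0],[0,0,15,0,0,0,0],[0,0,0,0,0,0,0]]]'
python3 -m jog '[[[0,0,15,0,0,0,0],[0,0,15,0,0,0,0],[0,0,10,0,0,0,0],[0,0,0,0,0,0,0],[0,0,0,0,0,0,0]]]'
```

```text
clock: 16.15
position: [0.5534, 0.1569, 0.2009]
tool_rot: [-3.139, 0.002, 1.32]
force: [0.8, -0.5, -1.8]
grip_width: 0.0617
finger_force: 55.6
clock: 16.65
position: [0.5542, 0.1575, 0.1629]
tool_rot: [-3.141, 0.0, 1.321]
force: [0.6, -0.3, -0.3]
grip_width: 0.0613
finger_force: 55.6
```

```bash
python3 -m jog '[[[0,0,8,0,0,0,0],[0,0,6,0,0,0,0],[0,0,4,0,0,0,0],[0,0,2,0,0,0,0],[0,0,0,0,0,0,0]]]'
```

```text
clock: 17.15
position: [0.5541, 0.1574, 0.1426]
tool_rot: [-3.141, 0.0, 1.321]
force: [-0.4, -0.1, -0.6]
grip_width: 0.0613
finger_force: 55.6
```

```bash
python3 -m jog '[[[0,0,1.5,0,0,0,0],[0,0,1,0,0,0,0],[0,0,0.7,0,0,0,0],[0,0,0,0,0,0,0]]]'
python3 -m jog '[[[0,0,0.7,0,0,0,0],[0,0,0,0,0,0,0],[0,0,0,0,0,0,0]]]'
```

```text
clock: 17.55
position: [0.5542, 0.1574, 0.1397]
tool_rot: [-3.142, 0.0, 1.321]
force: [0.0, 0.8, -1.4]
grip_width: 0.0616
finger_force: 55.6
clock: 17.85
position: [0.5542, 0.1575, 0.1395]
tool_rot: [3.141, -0.0, 1.321]
force: [-3.0, -0.9, 8.7]
grip_width: 0.0617
finger_force: 56.7
```

```bash
python3 -m jog '[[[0,0,-0.7,0,0,0,0.7],[0,0,0,0,0,0,1],[0,0,0,0,0,0,1],[0,0,0,0,0,0,1],[0,0,0,0,0,0,1]]]'
python3 -m jog '[[[0,0,0,0,0,0,1],[0,0,0,0,0,0,1],[0,0,-15,0,0,0,1],[0,0,-45,0,0,0,1],[0,0,-50,0,0,0,1]]]'
python3 -m jog '[[[0,0,-50,0,0,0,1],[0,0,0,0,0,-0.1454,1],[0,0,0,0,0,-0.1454,1],[0,0,0,0,0,-0.1454,1],[0,0,0,0,0,-0.1454,1]]]'>/dev/null
python3 -m jog '[[[0,0,0,0,0,-0.1454,1],[0,0,0,0,0,-0.1454,1],[0,0,0,0,0,-0.1454,1],[0,0,0,0,0,-0.1454,1],[0,0,0,0,0,-0.1454,1]]]'>/dev/null
python3 -m jog '[[[0,0,0,0,0,-0.1454,1],[0,0,0,0,0,-0.1454,1],[0,0,0,0,0,-0.1454,1],[0,0,0,0,0,0,1],[0,0,0,0,0,0,1]]]'
python3 - <<'E'
from h import *
s=bot.observe();p=wcam(s,bot.grab_frame("wrist"));save("w4",p)
for n in("blank","collar_axis","post"):
  for r in bot.spot_point(n,p): print(n,np.array(r["xyz"]).round(4),round(r["conf"],2),proj(p,r["xyz"]).round())
print("cross expected",proj(p,[.5537,.1563,.11]))
im=cv2.cvtColor(p["img"],cv2.COLOR_RGB2HSV)
o=((im[:,:,0]<14)&(im[:,:,1]>200)&(im[:,:,2]>150)).astype(np.uint8)
n,l,st,c=cv2.connectedComponentsWithStats(o)
for i in range(1,n):
  if st[i,4]>150: print(st[i],c[i].round(1),ray(p,*c[i],.167).round(4))
E
```

```text
clock: 18.35
position: [0.5542, 0.1574, 0.1397]
tool_rot: [-3.142, 0.0, 1.321]
force: [0.5, 0.5, -0.3]
grip_width: 0.0853
finger_force: 0.0
clock: 18.85
position: [0.5535, 0.1574, 0.2512]
tool_rot: [-3.14, 0.001, 1.321]
force: [1.5, 0.2, 0.0]
grip_width: 0.0854
finger_force: 0.0
clock: 20.35
position: [0.5542, 0.1572, 0.3003]
tool_rot: [-3.142, 0.0, 3.061]
force: [1.0, -0.4, 1.0]
grip_width: 0.0852
finger_force: 0.0
collar_axis [0.5753 0.244  0.1234] 0.77 [459. 257.]
post [0.5081 0.2503 0.1649] 0.86 [502. 159.]
cross expected [317.43296437 228.59126601]
[489 135  32  32 748] [505.1 151.1] [0.5043 0.2507 0.167 ]
[297 208  45  39 333] [319.2 227.1] [0.5351 0.1588 0.167 ]
```

View pics/w4.png

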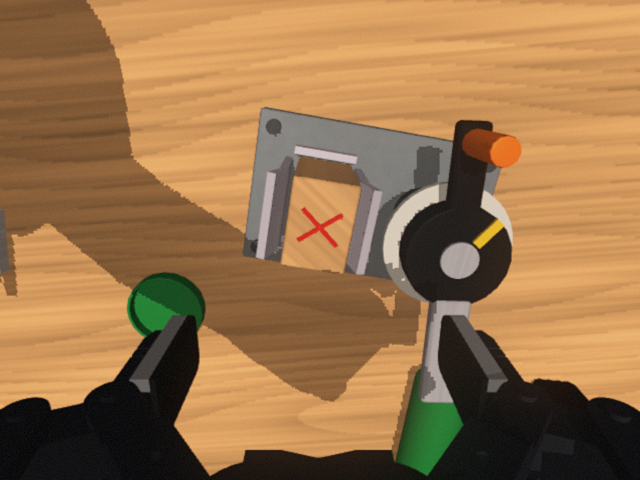

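The blank sits home, with its cross at (319,227) against an expected (317,229). The post top is at (505,151), which puts the collar at about 1.73 rad. Next I'll grip the post.

```bash
python3 -m jog '[[[26,40,0,0,0,0,1],[30,45,0,0,0,0,1],[1,3.5,0,0,0,0,1],[0,0,0,0,0,0,1],[0,0,0,0,0,0,1]]]'
python3 -m jog '[[[0,0,40,0,0,0,1],[0,0,35,0,0,0,1],[0,0,17,0,0,0,1],[0,0,0,0,0,0,1],[0,0,0,0,0,0,1]]]'
```

```text
clock: 21.05
position: [0.5065, 0.2457, 0.2996]
tool_rot: [-3.141, 0.0, 3.064]
force: [-0.5, 0.0, -0.4]
grip_width: 0.0859
finger_force: 0.0
clock: 21.55
position: [0.5066, 0.2464, 0.2087]
tool_rot: [3.141, 0.0, 3.065]
force: [-0.7, 0.2, 0.1]
grip_width: 0.0854
finger_force: 0.0
```

```bash
python3 -m jog '[[[0,0,0,0,0,0,0],[0,0,0,0,0,0,0],[0,0,0,0,0,0,0],[0,0,0,0,0,0,0],[0,0,0,0,0,0,0]]]' 30
python3 -m jog '[[[0,0,0,0,0,0,0],[0,0,0,0,0,0,0],[0,0,0,0,0,0,0],[0,0,0,0,0,0,0],[0,0,0,0,0,0,0]]]'
```

```text
clock: 22.05
position: [0.5061, 0.2468, 0.2081]
tool_rot: [3.141, 0.0, 3.066]
force: [-2.1, -0.8, 9.2]
grip_width: 0.0158
finger_force: 29.1
clock: 22.55
position: [0.5061, 0.2468, 0.2081]
tool_rot: [3.141, 0.0, 3.066]
force: [-1.1, 0.5, 5.4]
grip_width: 0.0148
finger_force: 29.1
```

```bash
python3 -m jog '[[[-0.4,7,0,0,0,0.1,0],[-0.5,10,0,0,0,0.145,0],[-0.7,10.3,0,0,0,0.145,0],[0,0,0,0,0,0,0],[0,0,0,0,0,0,0]]]'
python3 - <<'E'
from h import *
p=np.array(bot.observe()["position"])[:2]-[.576,.2435];print(np.hypot(*p),np.arctan2(p[1],p[0]))
E
```

```text
clock: 23.05
position: [0.5127, 0.2736, 0.2081]
tool_rot: [3.14, -0.0, 2.681]
force: [-4.2, 4.9, 7.1]
grip_width: 0.0154
finger_force: 30.9
0.07007790291688606 2.696991279414774
```

Tracking is good. I'll continue along the arc.

```bash
python3 -m jog '[[[-0.7,10.2,0,0,0,0.145,0],[-0.7,10.2,0,0,0,0.145,0],[-0.7,10.2,0,0,0,0.145,0],[-0.7,10.2,0,0,0,0.145,0],[0,0,0,0,0,0,0]]]'
python3 -m jog '[[[-0.7,10.2,0,0,0,0.145,0],[-0.7,10.2,0,0,0,0.145,0],[-0.7,10.2,0,0,0,0.145,0],[0,0,0,0,0,0,0],[0,0,0,0,0,0,0]]]'
python3 - <<'E'
from h import *
p=np.array(bot.observe()["position"])[:2]-[.576,.2435];print(np.hypot(*p),np.arctan2(p[1],p[0]))
E
```

```text
clock: 23.55
position: [0.5404, 0.3044, 0.2082]
tool_rot: [3.14, -0.003, 2.096]
force: [-5.3, 10.5, 6.2]
grip_width: 0.0149
finger_force: 30.8
clock: 24.05
position: [0.5693, 0.3142, 0.2082]
tool_rot: [3.14, -0.005, 1.666]
force: [1.0, 16.9, -0.2]
grip_width: 0.015
finger_force: 30.2
0.07104998025490435 1.664854020212018
```

```bash
python3 -m jog '[[[0.5,8.1,0,0,0,0.115,0],[0,8.1,0,0,0,0.115,0],[0,8.1,0,0,0,0.115,0],[0,0,0,0,0,0,0],[0,0,0,0,0,0,0]]]'
python3 - <<'E'
from h import *
p=np.array(bot.observe()["position"])[:2]-[.576,.2435];print(np.hypot(*p),np.arctan2(p[1],p[0]))
t=bot.grab_frame("top")
for n in("collar_axis","post"):
  for r in bot.spot_point(n,t): print(n,np.array(r["xyz"]).round(4),round(r["conf"],2))
E
```

```text
clock: 24.55
position: [0.5942, 0.3129, 0.2082]
tool_rot: [3.141, -0.004, 1.32]
force: [3.4, 11.8, 1.8]
grip_width: 0.0151
finger_force: 30.3
0.07175129099623657 1.3144531890154374
collar_axis [0.5784 0.2453 0.1265] 0.71
collar_axis [0.5548 0.1584 0.0231] 0.25
```

```bash
python3 -m jog '[[[0,0,0,0,0,0,0.6],[0,0,0,0,0,0,0.6],[0,0,0,0,0,0,0.6],[0,0,-15,0,0,0,0.6],[0,0,-45,0,0,0,0.6]]]'
python3 -m jog '[[[0,0,-45,0,0,0,1],[30,0,-20,0,0,0,1],[30,0,0,0,0,0,1],[0,0,0,0,0,0,1],[0,0,0,0,0,0,1]]]'
python3 - <<'E'
from h import *
s=bot.observe();p=wcam(s,bot.grab_frame("wrist"));save("w5",p,(150,60,520,380),2.1)
for n in("blank","collar_axis","post"):
  for r in bot.spot_point(n,p): print(n,np.array(r["xyz"]).round(4),round(r["conf"],2),proj(p,r["xyz"]).round())
im=cv2.cvtColor(p["img"],cv2.COLOR_RGB2HSV);H,S,V=im[:,:,0],im[:,:,1],im[:,:,2]
ax=np.array([.576,.2435])
for nm,m,z in(("yellow",(H>20)&(H<34)&(S>170)&(V>110),.126),("red",((H<5)|(H>174))&(S>150)&(V>60),.105),("orange",(H>5)&(H<16)&(S>200)&(V>100),.167)):
  n,l,st,c=cv2.connectedComponentsWithStats(m.astype(np.uint8))
  for i in range(1,n):
    if st[i,4]>25:
      d=ray(p,*c[i],z)[:2]-ax;print(nm,st[i],c[i].round(),(np.hypot(*d)*1000).round(1),"fixture angle deg",np.degrees(np.arctan2(d[1],d[0])+.251).round(1))
E
```

```text
clock: 25.2
position: [0.5927, 0.3103, 0.2656]
tool_rot: [-3.137, 0.004, 1.316]
force: [1.3, -0.7, -0.1]
grip_width: 0.0515
finger_force: 0.0
clock: 25.7
position: [0.6088, 0.3696, 0.3332]
tool_rot: [-3.142, 0.0, 1.317]
force: [0.5, -0.0, -0.2]
grip_width: 0.085
finger_force: 0.0
collar_axis [0.5764 0.2454 0.1241] 0.82 [320. 375.]
post [5.688e-01 1.981e-01 5.000e-04] 0.75 [324. 341.]
post [0.5988 0.3136 0.1637] 0.65 [327. 320.]
yellow [329 350  21  21 161] [340. 360.] 22.8 fixture angle deg 48.4
red [551 212  28  19 437] [564. 222.] 218.2 fixture angle deg 33.8
red [346 323  12  12  77] [351. 329.] 40.8 fixture angle deg 51.2
orange [308 290   7  16  38] [311. 299.] 90.5 fixture angle deg 93.7
orange [307 298  24  37 461] [318. 322.] 73.5 fixture angle deg 91.1
```

View pics/w5.png

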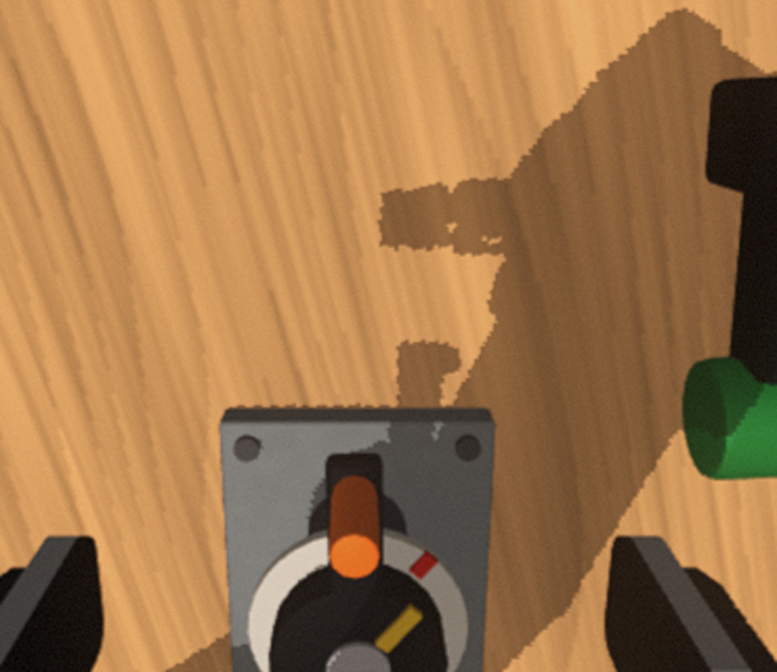

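The pointer (crop (400,628)) lines up with the red mark (crop (424,564)): 48–50° against 50°. One last numeric check of the blank in the scene view, then I'll hand in.

```bash
python3 - <<'E'
from h import *
for c in("scene","top"):
  p=bot.grab_frame(c)
  for n in("blank","post","jar_lid","dark_blank"):
    for r in bot.spot_point(n,p): print(c,n,np.array(r["xyz"]).round(3),round(r["conf"],2))
  if c=="scene": save("end",p,(340,160,480,300),4)
E
```

```text
scene blank [0.555 0.158 0.02 ] 0.89
scene blank [ 0.428 -0.246  0.003] 0.85
scene blank [ 0.511 -0.388 -0.003] 0.7
scene post [0.592 0.311 0.169] 0.6
scene jar_lid [ 0.657  0.009 -0.001] 0.97
scene dark_blank [ 0.561 -0.182  0.017] 0.96
top blank [ 0.507 -0.384 -0.001] 0.97
top blank [ 0.427 -0.244  0.005] 0.67
top blank [0.556 0.157 0.017] 0.58
top post [0.593 0.311 0.166] 0.73
top jar_lid [ 0.654 -0.     0.001] 0.76
top dark_blank [ 0.569 -0.179  0.006] 0.7
```

View pics/end.png

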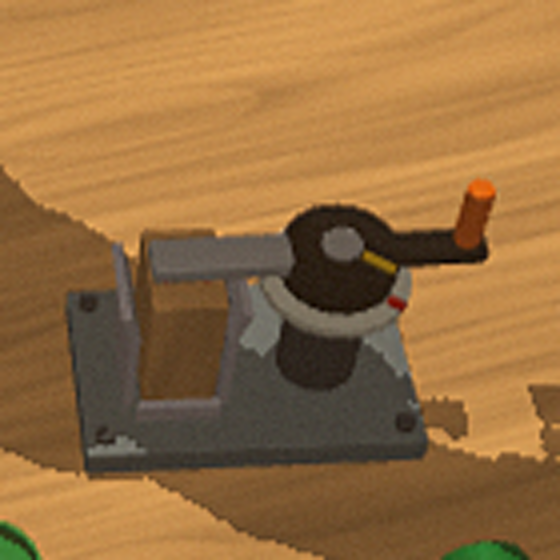

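The ear lies over the seated blank at crop (180,258), and the pointer at (380,262) faces the red mark at (397,303). The dark blank and the jar lid have not moved.

```bash
python3 -c "
from workcell import bot
print(bot.job_done())"
```

```text
the job is handed in; nothing more can be done
None
```

The light blank is home in the nest, the collar is turned to its red mark with the ear over the blank, the dark blank and jar lid are where they started, and the job is handed in; no verdict was returned.

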